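Show the worn capacitor and its spare for the repair record

ROBOT

A 6-joint arm with a two-finger parallel gripper is mounted at the origin on the work surface. World frame = base frame: x ahead of the robot, y to its left, z up, the work surface at z = 0. Lengths are in m, angles in rad, forces in N, time in s.
With the tool pointing down it reaches from about 0.3 to 0.825 m from the base axis. Payload 5.4 kg.
Tool frame: the origin (TCP) lies at the very end of the fingers, on their centre line; the grasp point (between the pads) lies 19 mm behind it (manip.hold_point_z is the distance from the TCP to the grasp point, in m); x points along the fingers, y is the direction in which the jaws open and shut, and the axes are right-handed (so a half turn about x gives the same grasp; the last joint's range is limited). The gripper opens to 92 mm and grips with 3 to 60 N. Pads are 20 mm wide; open, the fingers measure 128 mm over their backs; the gripper's body (75 mm by 189 mm) begins 69 mm behind the grasp point.
Start: joints at [1.006, 0.158, 1.597, -0, 1.386, -0.21], TCP at [0.2, 0.539, 0.215] pointing down, gripper open.
Joint ranges: [-2.91, 2.91], [-0.94, 2.29], [0.18, 2.7], [-1.29, 4.43], [0.17, 2.64], [-3, 3]. Speed limits (rad/s): [2.57, 2.57, 3.14, 3.14, 3.14, 3.14].

INTERFACE

Orientations are given as a unit quaternion [w, x, y, z].
In Python, from station import manip gives the robot as it stands. The module is installed in compiled form; this text tells all that it offers.
- The arm moves only by the tool arm_command, never from a script. Its argument "plan" is one flat list of numbers, 5 for each row, row after row: the shift along the tool's x, y, z in mm, then the turn about the tool's x in rad, then the closure, from 0 (fully open) to 1 (shut). A call has 1 to 10 rows; each row is the pose to reach, as a shift and turn from the pose measured when the call began, along the tool's axes at that moment; what a row does not reach only later rows make up. A row lasts 1/10 s, in which the tool goes at most 50 mm and 8.59 degrees, less where a joint would pass 70% of its speed; a pose out of reach is approached as far as the arm can. A call with a gripper value outside its range is refused whole. The fingers move at their own pace and stop on an object; the grip force is fixed at half the most. Time passes only in rows, so rows that repeat a pose let the fingers close. It gives the time, the measured TCP pose, the force and the opening at its end, in the units of the state.
- manip.state(): the state, without advancing time (a new reading comes with each control period).
- manip.camera(name): name is "side" or "top"; returns the picture (420x560x3 uint8, red, green, blue); there is no depth.
- manip.camera_params(name): a dict with "K" (3x3 intrinsics, pixels), "T" (4x4, takes a point from camera to world coordinates). Camera axes: x right, y down, z forward; pixel columns grow to the right and rows downward; lengths in m; the calibration is good to about 2 mm. A picture is of the moment at which its call begins. camera_params takes no time and is no camera call.
- manip.hand_in(): hands the job in, once; it reports no verdict.
Trained networks look in the newest picture that a camera, given by its name, has taken for a name from the list of things; names that differ only in an ending like _2 or _b are one class to them, and where a whole thing is asked for, a point or a joint stands for the part that bears it (a point fixed in the world has none). Each returns a list of dicts, best first, with "confidence" (0 to 1); they miss things now and then, are a little off and sometimes report something else, mostly with a low value. They report only what shows in the picture. A call takes as long as a camera call.
- manip.spot_in(target, camera): "bbox" ([centre column, centre row, width, height] as shares, 0 to 1, of the picture: columns of its width, rows of its height, round what is visible of it).
- manip.spot_point(target, camera): "centre" ([column, row] as shares, 0 to 1, of the picture: columns of its width, rows of its height: a listed point, or the origin of a listed thing).
The state is a dict: "time": time; "joint_pos": joint angles; "qd": joint speeds; "joint_torque": joint torques, N m; "tool_pos": TCP position; "tool_rot": TCP orientation; "force": force on the tool from outside, world axes, zero at the start; "wrist_torque": the same for the moment, N m; "gripper_width": opening from 0.0 (shut) to 1.0 (fully open).
Only numpy, scipy, OpenCV 4.12 (cv2) and the standard library are available. Lean on these libraries where they do the work, as an engineer would, in place of code of your own. Each camera call takes 0.05 s, during which the arm holds its last target.

TASK

Make the repair record at this electronics bench: press the button on the recorder box to start recording and let it come up again, then point down at the middle of the biggest capacitor on the circuit board with the fingertips about two centimetres above its top, and hold still there for two seconds. Then point in the same way at the spare in the tray that is the same size as it, hold still there for two seconds, and finish still pointing at it. Leave everything else alone: do not touch the board, the tray, any capacitor or any of the loose things around.

Things in the scene. Friction and masses are not known exactly. Their poses are not given: they have to be found in the camera images.
- record_button (a joint): travel of the recorder's push button: 0 = up, 0.006 m = fully down (downward); springs back by itself; fully down takes 5 N
- record_button_top (a point): centre of the top face of the round white push button (34 mm across) in the middle of the grey recorder box (75 x 75 mm), fixed to the bench; the z axis is up and the button is pressed straight down
- board: green circuit board, 120 x 160 mm, fixed on stand-offs; origin under its centre, its face 12 mm above the origin; chips, terminals and a heat sink up to 30 mm above the origin stand on its half toward its own -x, the three round capacitors in a row along its own y on the other half
- board_big_top (a point): centre of the top of the big capacitor soldered on the board: an upright dark can with aluminium top, 35 mm across, 50 mm tall above the board
- board_slim_top (a point): centre of the top of the slim capacitor on the board: 18 mm across, 40 mm tall above the board
- board_short_top (a point): centre of the top of the short capacitor on the board: 25 mm across, 25 mm tall above the board
- tray: grey open spares tray, 70 x 200 mm, rim 16 mm high, fixed; origin under its centre; four loose spares stand in it in a row along its own y, about 46 mm apart, in any order
- spare_big_top (a point): centre of the top of the big spare capacitor standing loose in the tray: 35 mm across, 50 mm tall, the same size as the big one on the board; z up
- spare_slim_top (a point): centre of the top of the slim spare capacitor in the tray: 18 mm across, 40 mm tall, loose
- spare_short_top (a point): centre of the top of the short spare capacitor in the tray: 25 mm across, 25 mm tall, loose
- spare_relay_top (a point): centre of the top of the white box-shaped relay in the tray: 28 x 22 mm, 26 mm tall, loose
- flux: small clear bottle standing between board and tray, 28 mm across, 65 mm tall; origin at its foot
- mug: white mug, 80 mm across, 95 mm tall, to the left of the work; origin at its foot
- spool: solder spool, 64 mm across, 40 mm tall, to the right of the work; origin at its foot
- screwdriver: screwdriver, 170 mm long, lying beyond the work
- meter: dark multimeter lying flat, 160 x 80 x 30 mm, beyond the work; origin under its centre

How it is judged:
On the way, in this order (a step that is already met when the one before it is completed fails the run):
1. the recorder's button is pressed down (value of joint record_button above 0.0045 m), for 0.05 s.
2. the button has been let go (value of joint record_button below 0.0015 m), for 0.05 s.
3. the fingertips point at the big capacitor on the board, close above its top, for a good second and a half (horizontal distance between the grasp point and board_big_top below 0.015 m and z of the grasp point in the frame of board_big_top between 0.022 and 0.065 m), for 1.5 s.
4. the fingertips point at the big spare in the tray, close above its top, for a good second and a half (horizontal distance between the grasp point and spare_big_top below 0.015 m and z of the grasp point in the frame of spare_big_top between 0.022 and 0.065 m), for 1.5 s.
At the end, for the whole second after the job is handed in: the fingertips still point at the big spare: the point midway between the finger pads within 15 mm of its middle sideways, the tips some 3 to 45 mm above its top; the record button is up; all four spares stand upright within 4 mm of where they began (all of step 4 and value of joint record_button below 0.0015 m and distance of each of spare_big_top, spare_slim_top, spare_short_top, spare_relay_top from where it was at the start of the episode below 0.004 m and angle between each of spare_big_top, spare_slim_top, spare_short_top, spare_relay_top's own z axis and vertical below 0.1 rad); the robot touches nothing.
It fails at once if the fingers touch the board, the tray, a capacitor, a spare or another thing on the bench (contact force between the fingers and board above 0.3 N or contact force between the fingers and tray above 0.3 N or contact force between the fingers and board_big above 0.3 N or contact force between the fingers and board_slim above 0.3 N or contact force between the fingers and board_short above 0.3 N or contact force between the fingers and spare_big above 0.3 N or contact force between the fingers and spare_slim above 0.3 N or contact force between the fingers and spare_short above 0.3 N or contact force between the fingers and spare_relay above 0.3 N or contact force between the fingers and flux above 0.3 N or contact force between the fingers and mug above 0.3 N or contact force between the fingers and spool above 0.3 N or contact force between the fingers and screwdriver above 0.3 N or contact force between the fingers and meter above 0.3 N).
It fails at once if another part of the arm touches one of these (contact force between the arm and board above 0.3 N or contact force between the arm and tray above 0.3 N or contact force between the arm and board_big above 0.3 N or contact force between the arm and board_slim above 0.3 N or contact force between the arm and board_short above 0.3 N or contact force between the arm and spare_big above 0.3 N or contact force between the arm and spare_slim above 0.3 N or contact force between the arm and spare_short above 0.3 N or contact force between the arm and spare_relay above 0.3 N or contact force between the arm and flux above 0.3 N or contact force between the arm and mug above 0.3 N or contact force between the arm and spool above 0.3 N or contact force between the arm and screwdriver above 0.3 N or contact force between the arm and meter above 0.3 N).
It fails at once if a spare is lifted, carried, shifted or tipped (not (distance of each of spare_big_top, spare_slim_top, spare_short_top, spare_relay_top from where it was at the start of the episode below 0.004 m and angle between each of spare_big_top, spare_slim_top, spare_short_top, spare_relay_top's own z axis and vertical below 0.1 rad)).
It fails at once if another loose thing on the bench is disturbed (distance of any of flux, mug, spool, screwdriver, meter from where it was at the start of the episode above 0.01 m).
It also fails if it takes over 51 s, if anything falls off the work surface, if the arm or the gripper's body presses on something with over 40 N, if the wrist force passes 120 N, or if a joint passes its speed limit or range.

## Working session

There is one attempt and no reset: what is moved stays moved. The work goes in short steps, Python scripts to look and compute and a tool call to move; the robot and the scene stay as the last step left them, time stands still between calls to the robot, and variables do not carry over. Pictures are saved under pics/ and viewed, and the job is handed in when it is done.

Besides the shell and the picture viewer there is one more tool, called after ">>>" by a JSON object that holds its "api" and its "payload". arm_command: Moves the arm, as the interface text tells. Its arguments: {"type":"object","properties":{"plan":{"type":"array"}},"required":["plan"]}

```bash
mkdir -p pics
cat > h.py <<'E'
import numpy as np,cv2
from station import manip
def ray(cam,c):
    p=manip.camera_params(cam);K=np.array(p["K"]);T=np.array(p["T"])
    d=T[:3,:3]@np.linalg.inv(K)@np.array([c[0]*560,c[1]*420,1]);return T[:3,3],d/np.linalg.norm(d)
def at(cam,c,z):
    o,d=ray(cam,c);return o+d*(z-o[2])/d[2]
def tri(c1,c2):
    o1,d1=ray("top",c1);o2,d2=ray("side",c2)
    A=np.array([d1,-d2]).T;s=np.linalg.lstsq(A,o2-o1,rcond=None)[0]
    a=o1+s[0]*d1;b=o2+s[1]*d2;return (a+b)/2,np.linalg.norm(a-b)
E
python3 - <<'E'
from h import *
for c in("top","side"):
    im=manip.camera(c);cv2.imwrite(f"pics/{c}0.png",im[:,:,::-1])
    p=manip.camera_params(c);print(c,np.round(p["T"],3).tolist(),np.round(p["K"],1).tolist())
Z=dict(record_button_top=.05,board_big_top=.062,board_slim_top=.052,board_short_top=.037,spare_big_top=.052,spare_slim_top=.042,spare_short_top=.027,spare_relay_top=.028,flux=0,mug=0,spool=0,board=0,tray=0,screwdriver=0,meter=0)
for n,z in Z.items():
  r={c:manip.spot_point(n,c) for c in("top","side")}
  for c in r:
    for q in r[c][:2]: print(n,c,round(q["confidence"],2),np.round([q["centre"][0]*560,q["centre"][1]*420]),np.round(at(c,q["centre"],z),3))
  if r["top"] and r["side"]: print("   tri",[np.round(x,3) for x in tri(r["top"][0]["centre"],r["side"][0]["centre"])])
s=manip.state();print(s["time"],s["tool_pos"],s["tool_rot"],s["gripper_width"],s["force"],manip.hold_point_z)
E
```

```text
top [[0.022, -0.994, 0.111, 0.446], [-1.0, -0.021, 0.009, -0.001], [-0.006, -0.111, -0.994, 1.471], [0.0, 0.0, 0.0, 1.0]] [[500.1, 0.0, 272.8], [0.0, 500.1, 202.1], [0.0, 0.0, 1.0]]
side [[0.949, -0.23, 0.217, 0.39], [-0.316, -0.705, 0.635, -0.601], [0.007, -0.671, -0.741, 0.789], [0.0, 0.0, 0.0, 1.0]] [[387.7, 0.0, 276.0], [0.0, 387.7, 207.6], [0.0, 0.0, 1.0]]
record_button_top top 0.69 [283. 250.] [ 0.469 -0.019  0.05 ]
record_button_top top 0.15 [339. 194.] [ 0.632 -0.176  0.05 ]
record_button_top side 0.61 [221. 234.] [ 0.452 -0.009  0.05 ]
   tri [array([ 0.46 , -0.018,  0.06 ]), np.float64(0.017)]
board_big_top top 0.56 [204. 179.] [0.668 0.209 0.062]
board_big_top side 0.48 [302. 259.] [ 0.611 -0.144  0.062]
board_big_top side 0.46 [276. 159.] [0.664 0.2   0.062]
   tri [array([ 0.803,  0.309, -0.65 ]), np.float64(0.048)]
board_slim_top top 0.41 [192. 185.] [0.651 0.246 0.052]
board_slim_top side 0.4 [269. 151.] [0.659 0.248 0.052]
   tri [array([0.654, 0.244, 0.056]), np.float64(0.007)]
board_short_top top 0.45 [222. 174.] [0.685 0.162 0.037]
board_short_top top 0.21 [401. 21
[... 1678 characters left out ...]
  ]
   tri [array([0.643, 0.193, 0.014]), np.float64(0.009)]
tray top 0.72 [341. 194.] [ 0.639 -0.19   0.   ]
tray side 0.58 [317. 286.] [ 0.634 -0.187  0.   ]
   tri [array([ 0.636, -0.189,  0.003]), np.float64(0.006)]
screwdriver top 0.83 [241. 151.] [0.764 0.111 0.   ]
screwdriver side 0.5 [318. 188.] [ 0.762  0.109 -0.   ]
   tri [array([ 0.764,  0.111, -0.003]), np.float64(0.001)]
meter top 0.58 [331. 145.] [ 0.787 -0.157  0.   ]
meter side 0.66 [369. 254.] [ 0.793 -0.145  0.   ]
   tri [array([ 0.783, -0.156,  0.018]), np.float64(0.0)]
1.6 [0.19974108 0.53917561 0.21462113] [ 0.69600715  0.12477509  0.6960151  -0.12477259] 1.0000061661090993 [-0.06089731  0.71762762 -0.38550219] 0.0187
```

Run:
```python
import cv2
a=cv2.imread("pics/top0.png");cv2.imwrite("pics/topz.png",cv2.resize(a[130:280,130:430],(800,400),interpolation=cv2.INTER_CUBIC))
a=cv2.imread("pics/side0.png");cv2.imwrite("pics/sidez.png",cv2.resize(a[100:400,180:440],(520,600),interpolation=cv2.INTER_CUBIC))
```

```text
(no output)
```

View pics/topz.png

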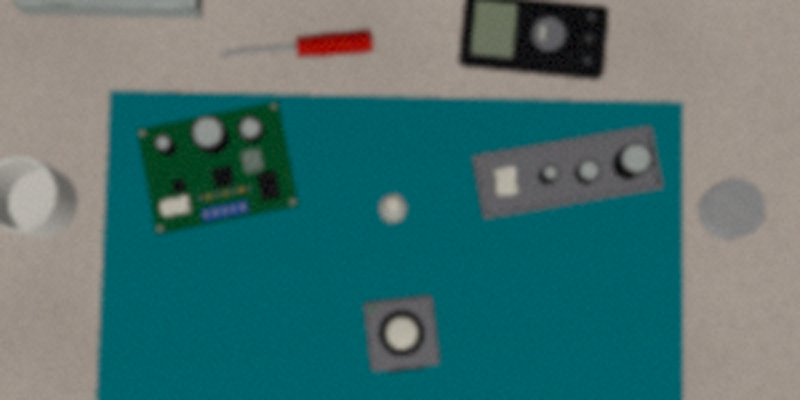

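View pics/sidez.png

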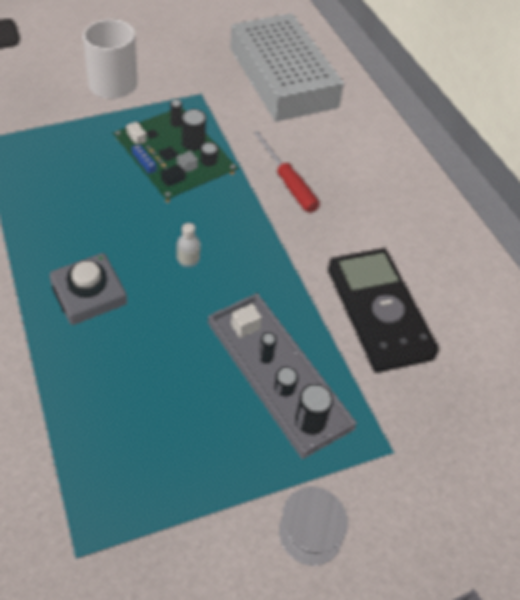

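The top view shows the button at about (281,255), the board's big can at (208,179) and the tray's big spare at the right end at (369,189). The side view shows them at (223.5,236), (276.5,159) and (338.5,299). The nets agree on all but the button, which they place a few pixels away, so I'll triangulate my own readings.

Run:
```python
from h import *
f=lambda c:[c[0]/560,c[1]/420]
for n,a,b,z in [("btn",(280.7,254.7),(223.5,236.5),.05),("bbig",(208,179.5),(276.5,159),.062),("sbig",(368.5,189.3),(338.3,299.5),.052)]:
    print(n,[np.round(x,4) for x in tri(f(a),f(b))],np.round(at("top",f(a),z),4),np.round(at("side",f(b),z),4))
for k in range(2):
  for c in("top","side"):
    manip.camera(c)
    for n in("record_button_top","board_big_top","spare_big_top"):
      print(c,n,[(round(q["confidence"],2),np.round([q["centre"][0]*560,q["centre"][1]*420],1).tolist()) for q in manip.spot_point(n,c)[:2]])
from scipy.spatial.transform import Rotation as R
q=manip.state()["tool_rot"];print(np.round(R.from_quat(q,scalar_first=True).as_matrix(),3))
```

```text
btn [array([ 0.4572, -0.014 ,  0.0451]), np.float64(0.001)] [ 0.4567 -0.0139  0.05  ] [ 0.4572 -0.0179  0.05  ]
bbig [array([0.6645, 0.1978, 0.0627]), np.float64(0.0013)] [0.6653 0.1978 0.062 ] [0.6641 0.1987 0.062 ]
sbig [array([ 0.6478, -0.2606,  0.0547]), np.float64(0.0)] [ 0.6481 -0.2611  0.052 ] [ 0.6487 -0.2594  0.052 ]
top record_button_top [(0.57, [280.7, 253.4])]
top board_big_top [(0.5, [208.3, 178.4]), (0.39, [214.2, 190.4])]
top spare_big_top [(0.44, [370.0, 191.1])]
side record_button_top [(0.67, [221.7, 236.1])]
side board_big_top [(0.52, [278.0, 160.3])]
side spare_big_top [(0.55, [337.9, 297.5])]
top record_button_top [(0.49, [279.9, 252.5]), (0.4, [332.5, 143.8])]
top board_big_top [(0.43, [207.6, 177.2])]
top spare_big_top []
side record_button_top [(0.66, [221.1, 236.7])]
side board_big_top [(0.51, [277.0, 157.6]), (0.2, [322.8, 187.3])]
side spare_big_top [(0.88, [336.1, 300.5])]
[[-0.     0.347  0.938]
 [ 0.     0.938 -0.347]
 [-1.     0.    -0.   ]]
```

>>> {"api": "arm_command", "payload": {"plan": [0, -30, 30, 0, 1, 0, -60, 60, 0, 1, 0, -95, 95, 0, 1, 0, -130, 130, 0, 1, 0, -165, 165, 0, 1, 0, -200, 200, 0, 1, 0, -235, 235, 0, 1, 0, -270, 270, 0, 1, 0, -305, 305, 0, 1, 0, -340, 340, 0, 1]}}

```text
time: 3.4
tool_pos: [0.401, 0.1003, 0.215]
tool_rot: [0.696, 0.125, 0.696, -0.125]
force: [0.3, -0.4, -0.1]
gripper_width: 0.156
```

```bash
cat > rel.py <<'E'
from h import *
from scipy.spatial.transform import Rotation as R
import sys
s=manip.state();p=np.array(s["tool_pos"]);M=R.from_quat(s["tool_rot"],scalar_first=True).as_matrix()
print("t",s["time"],"p",p.round(4),"F",np.round(s["force"],1),"w",round(s["gripper_width"],3),"q",np.round(s["joint_pos"],2));print(M.round(3).tolist())
for n,t in dict(btn=(.458,-.014,.085),bbig=(.665,.198,.085),sbig=(.648,-.261,.076)).items(): print(n,np.round(1000*M.T@(np.array(t)-p),1))
E
python3 rel.py
```

```text
t 3.4 p [0.401  0.1003 0.215 ] F [ 0.3 -0.4 -0.1] w 0.156 q [-0.05 -0.29  2.02  0.    1.41 -1.27]
[[0.001, 0.347, 0.938], [0.0, 0.938, -0.347], [-1.0, 0.001, 0.001]]
btn [130.1 -87.4  92.9]
bbig [130.4 183.3 213.4]
sbig [ 139.3 -253.   356.9]
```

>>> {"api": "arm_command", "payload": {"plan": [0, -30, 31, 0, 1, 10, -60, 62, 0, 1, 40, -80, 85, 0, 1, 75, -87, 93, 0, 1, 105, -87, 93, 0, 1, 120, -87, 93, 0, 1, 130, -87, 93, 0, 1, 130, -87, 93, 0, 1]}}

```text
time: 4.2
tool_pos: [0.4574, -0.0133, 0.0841]
tool_rot: [0.696, 0.125, 0.696, -0.125]
force: [-1.3, 0.4, 0.0]
gripper_width: 0.001
```

```bash
python3 rel.py
python3 - <<'E'
from h import *
a=manip.camera("side");b=manip.camera("top")
a=cv2.resize(a[140:300,140:340],(400,320));b=cv2.resize(b[170:330,190:390],(400,320))
cv2.imwrite("pics/b1.png",np.hstack([a,b])[:,:,::-1])
E
```

```text
t 4.2 p [ 0.4574 -0.0133  0.0841] F [-1.3  0.4  0. ] w 0.001 q [-0.29  0.    2.04  0.    1.1  -1.51]
[[-0.001, 0.348, 0.938], [0.001, 0.938, -0.348], [-1.0, 0.0, -0.001]]
btn [-0.9 -0.4  0.8]
bbig [ -0.9 270.3 121.2]
sbig [   7.8 -166.   264.8]
```

View pics/b1.png

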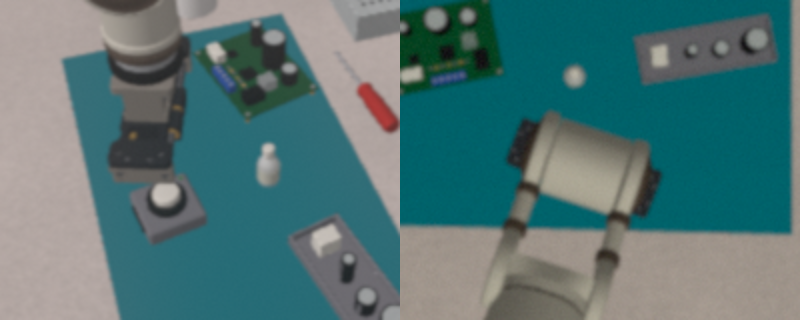

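Run:
```python
from h import *
for c in("side",):
  p=manip.camera_params(c);K=np.array(p["K"]);T=np.linalg.inv(p["T"])
  for P in [(.4574,-.0133,.084),(.458,-.014,.045),(.458,-.014,.05)]:
    v=K@(T@np.array([*P,1]))[:3];v=v[:2]/v[2];print(P,v,(v-[140,140])*2)
```

```text
(0.4574, -0.0133, 0.084) [221.76474153 226.11034538] [163.52948306 172.22069077]
(0.458, -0.014, 0.045) [223.63128746 236.49741345] [167.26257492 192.99482691]
(0.458, -0.014, 0.05) [223.43810531 235.22127539] [166.87621061 190.44255078]
```

Run:
```python
from h import *
a=manip.camera("side")
cv2.imwrite("pics/b2.png",cv2.resize(a[130:260,160:290],(780,780)[:2] and (600,600),interpolation=cv2.INTER_CUBIC)[:,:,::-1])
```

```text
(no output)
```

View pics/b2.png

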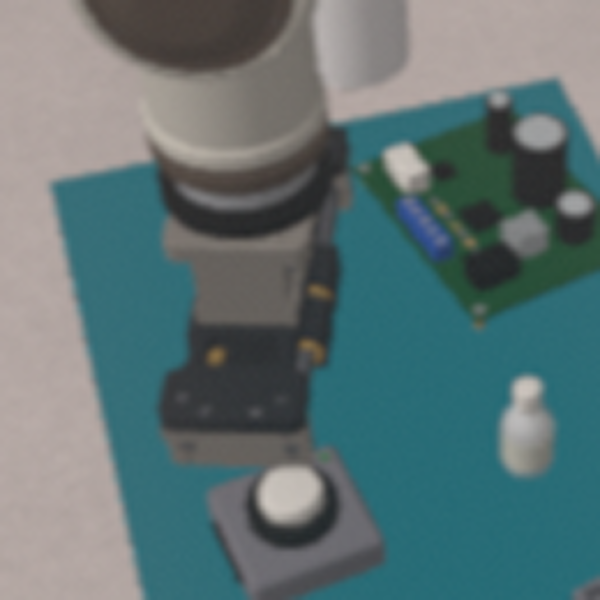

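Run:
```python
from h import *
from scipy.spatial.transform import Rotation as R
p=manip.camera_params("side");K=np.array(p["K"]);T=np.linalg.inv(p["T"])
s=manip.state();M=R.from_quat(s["tool_rot"],scalar_first=True).as_matrix();t=np.array(s["tool_pos"])
for q in [(-.088,-.0945,-.0375),(-.088,-.0945,.0375),(-.088,.0945,.0375),(-.088,.0945,-.0375),(0,-.018,-.01),(0,-.018,.01),(-.088,-.018,.01),(0,.018,.01)]:
    P=t+M@np.array(q);v=K@(T@np.array([*P,1]))[:3];v=v[:2]/v[2];print(q,P.round(3),((v-[160,130])*600/130).round())
```

```text
(-0.088, -0.0945, -0.0375) [ 0.391 -0.089  0.174] [156. 477.]
(-0.088, -0.0945, 0.0375) [ 0.461 -0.115  0.174] [327. 482.]
(-0.088, 0.0945, 0.0375) [0.527 0.062 0.174] [368. 188.]
(-0.088, 0.0945, -0.0375) [0.457 0.088 0.174] [221. 184.]
(0, -0.018, -0.01) [ 0.444 -0.027  0.086] [264. 468.]
(0, -0.018, 0.01) [ 0.462 -0.034  0.086] [304. 469.]
(-0.088, -0.018, 0.01) [ 0.462 -0.034  0.174] [286. 351.]
(0, 0.018, 0.01) [ 0.475 -0.     0.086] [312. 414.]
```

The near end of the gripper's body hides the fingers, which fits the projection. Pressing in small steps.

>>> {"api": "arm_command", "payload": {"plan": [15, 0, 0, 0, 1, 28, 0, 0, 0, 1, 34, 0, 0, 0, 1, 37, 0, 0, 0, 1, 39, 0, 0, 0, 1, 39, 0, 0, 0, 1]}}

```text
time: 4.95
tool_pos: [0.4592, -0.0137, 0.0474]
tool_rot: [0.697, 0.125, 0.695, -0.125]
force: [-1.8, -0.8, 2.0]
gripper_width: 0.006
```

```bash
python3 rel.py
```

```text
t 4.95 p [ 0.4592 -0.0137  0.0474] F [-1.8 -0.8  2. ] w 0.006 q [-0.29  0.07  2.06  0.    1.01 -1.51]
[[0.003, 0.347, 0.938], [-0.0, 0.938, -0.347], [-1.0, 0.001, 0.003]]
btn [-37.6  -0.7  -0.9]
bbig [-37.  270.  119.6]
sbig [ -27.9 -166.4  263. ]
```

>>> {"api": "arm_command", "payload": {"plan": [1.5, -0.5, -1, 0, 1, 3, -0.5, -1, 0, 1, 3, -0.5, -1, 0, 1]}}

```text
time: 5.25
tool_pos: [0.4591, -0.014, 0.045]
tool_rot: [0.698, 0.125, 0.694, -0.125]
force: [1.7, 1.3, 2.8]
gripper_width: 0.003
```

>>> {"api": "arm_command", "payload": {"plan": [2, 0, -1, 0, 1, 4, 0, -1, 0, 1, 4, 0, -1, 0, 1]}}

```text
time: 5.55
tool_pos: [0.4592, -0.014, 0.0423]
tool_rot: [0.698, 0.125, 0.694, -0.125]
force: [-1.4, 1.2, 11.9]
gripper_width: 0.003
```

>>> {"api": "arm_command", "payload": {"plan": [1.5, 0, 0, 0, 1, 3, 0, 0, 0, 1, 3, 0, 0, 0, 1]}}

```text
time: 5.85
tool_pos: [0.4594, -0.014, 0.0419]
tool_rot: [0.698, 0.124, 0.694, -0.125]
force: [-11.1, 3.1, 29.6]
gripper_width: 0.005
```

Hard stop reached: 30 N and the tool no longer moves, so the button is fully down. Raising to clear height.

>>> {"api": "arm_command", "payload": {"plan": [-5, 0, 0, 0, 1, -20, 0, 0, 0, 1, -45, 0, 0, 0, 1, -70, 0, 0, 0, 1, -90, 0, 0, 0, 1, -90, 0, 0, 0, 1]}}

```text
time: 6.45
tool_pos: [0.4603, -0.0145, 0.134]
tool_rot: [0.699, 0.124, 0.693, -0.125]
force: [-0.2, 0.4, -0.1]
gripper_width: 0.002
```

```bash
python3 rel.py
```

```text
t 6.45 p [ 0.4603 -0.0145  0.134 ] F [-0.2  0.4 -0.1] w 0.002 q [-0.29 -0.07  2.   -0.    1.2  -1.51]
[[0.009, 0.347, 0.938], [-0.003, 0.938, -0.347], [-1.0, 0.0, 0.01]]
btn [48.9 -0.4 -2.8]
bbig [ 50.2 270.2 117.9]
sbig [  60.4 -166.2  260.9]
```

>>> {"api": "arm_command", "payload": {"plan": [0, 35, 15, 0, 1, 0, 75, 33, 0, 1, 0, 120, 52, 0, 1, 0, 165, 72, 0, 1, 0, 210, 92, 0, 1, 0, 245, 107, 0, 1, 0, 264, 115, 0, 1, 0, 270, 118, 0, 1, 0, 270, 118, 0, 1, 0, 270, 118, 0, 1]}}

```text
time: 7.45
tool_pos: [0.6635, 0.1968, 0.134]
tool_rot: [0.699, 0.124, 0.693, -0.126]
force: [0.1, -0.3, 0.3]
gripper_width: 0.001
```

```bash
python3 rel.py
python3 - <<'E'
from h import *
a=manip.camera("side")
cv2.imwrite("pics/c1.png",cv2.resize(a[80:240,190:350],(600,600),interpolation=cv2.INTER_CUBIC)[:,:,::-1])
E
```

```text
t 7.45 p [0.6635 0.1968 0.134 ] F [ 0.1 -0.3  0.3] w 0.001 q [ 0.12  0.51  1.31 -0.    1.31 -1.1 ]
[[0.007, 0.347, 0.938], [-0.004, 0.938, -0.347], [-1.0, -0.001, 0.008]]
btn [  48.4 -269.  -119.9]
bbig [49.   1.6  0.6]
sbig [  59.6 -434.7  143.9]
```

View pics/c1.png

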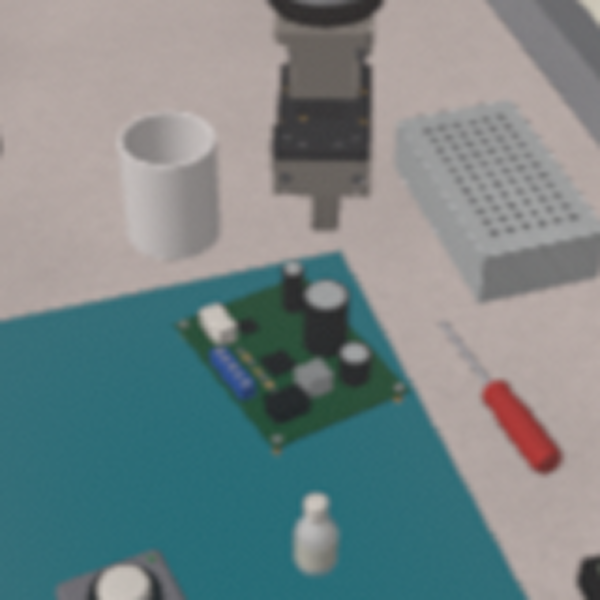

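The shut fingertips (325,230 in the crop) stand right above the big can's top (326,297). The button is up. Lowering 47 mm, to about 25 mm above the top, and holding.

>>> {"api": "arm_command", "payload": {"plan": [8, 1, 0, 0, 1, 20, 1.5, 0, 0, 1, 32, 1.5, 0.5, 0, 1, 41, 1.5, 0.5, 0, 1, 46, 1.5, 0.5, 0, 1, 47, 1.5, 0.5, 0, 1, 47, 1.5, 0.5, 0, 1, 47, 1.5, 0.5, 0, 1]}}

```text
time: 8.3
tool_pos: [0.6655, 0.1979, 0.0882]
tool_rot: [0.699, 0.124, 0.693, -0.125]
force: [-0.3, 0.9, -0.1]
gripper_width: 0.007
```

```bash
python3 rel.py
python3 - <<'E'
from h import *
a=manip.camera("side")
cv2.imwrite("pics/c2.png",cv2.resize(a[80:240,190:350],(600,600),interpolation=cv2.INTER_CUBIC)[:,:,::-1])
E
```

```text
t 8.3 p [0.6655 0.1979 0.0882] F [-0.3  0.9 -0.1] w 0.007 q [ 0.12  0.56  1.34 -0.    1.23 -1.1 ]
[[0.009, 0.347, 0.938], [-0.003, 0.938, -0.347], [-1.0, -0.0, 0.009]]
btn [   2.1 -270.8 -121. ]
bbig [ 3.2 -0.1 -0.5]
sbig [  13.6 -436.4  142.9]
```

View pics/c2.png

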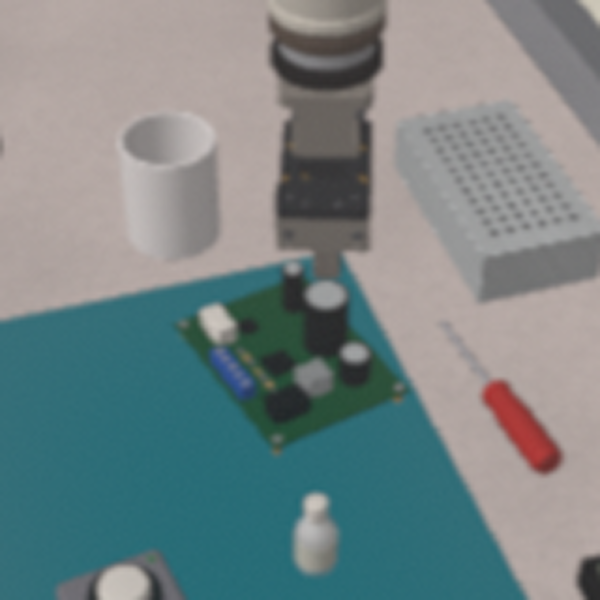

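The fingertips at (326,277) stand just above the can's top at (326,297), in line with it. Lowering 3 mm and holding for more than 2 s.

>>> {"api": "arm_command", "payload": {"plan": [2, 0, 0, 0, 1, 3, 0, 0, 0, 1, 3, 0, 0, 0, 1, 3, 0, 0, 0, 1, 3, 0, 0, 0, 1, 3, 0, 0, 0, 1, 3, 0, 0, 0, 1, 3, 0, 0, 0, 1, 3, 0, 0, 0, 1, 3, 0, 0, 0, 1]}}

```text
time: 9.35
tool_pos: [0.6656, 0.1979, 0.0853]
tool_rot: [0.699, 0.124, 0.693, -0.125]
force: [-0.1, -0.9, -0.4]
gripper_width: 0.005
```

>>> {"api": "arm_command", "payload": {"plan": [0, 0, 0, 0, 1, 0, 0, 0, 0, 1, 0, 0, 0, 0, 1, 0, 0, 0, 0, 1, 0, 0, 0, 0, 1, 0, 0, 0, 0, 1, 0, 0, 0, 0, 1, 0, 0, 0, 0, 1, 0, 0, 0, 0, 1, 0, 0, 0, 0, 1]}}

```text
time: 10.35
tool_pos: [0.6656, 0.1979, 0.0853]
tool_rot: [0.699, 0.124, 0.693, -0.125]
force: [0.4, -0.3, 0.0]
gripper_width: 0.004
```

>>> {"api": "arm_command", "payload": {"plan": [0, 0, 0, 0, 1, 0, 0, 0, 0, 1, 0, 0, 0, 0, 1, 0, 0, 0, 0, 1]}}

```text
time: 10.75
tool_pos: [0.6656, 0.1979, 0.0853]
tool_rot: [0.699, 0.124, 0.693, -0.125]
force: [-0.7, 0.3, 0.3]
gripper_width: 0.003
```

>>> {"api": "arm_command", "payload": {"plan": [-10, 0, 0, 0, 1, -25, 0, 0, 0, 1, -40, 0, 0, 0, 1, -48, 0, 0, 0, 1, -50, 0, 0, 0, 1]}}

```text
time: 11.25
tool_pos: [0.6664, 0.1982, 0.1381]
tool_rot: [0.701, 0.125, 0.691, -0.125]
force: [-0.3, -0.2, 0.0]
gripper_width: 0.008
```

```bash
python3 rel.py
```

```text
t 11.25 p [0.6664 0.1982 0.1381] F [-0.3 -0.2  0. ] w 0.008 q [ 0.12  0.51  1.31 -0.    1.31 -1.1 ]
[[0.013, 0.347, 0.938], [-0.003, 0.938, -0.347], [-1.0, 0.002, 0.013]]
btn [  51.  -271.5 -122.4]
bbig [53.  -0.8 -1.9]
sbig [  63.1 -437.2  141.4]
```

Now straight across to the spare, at constant height.

>>> {"api": "arm_command", "payload": {"plan": [0, -25, 8, 0, 1, 0, -65, 21, 0, 1, 0, -110, 36, 0, 1, 0, -155, 50, 0, 1, 0, -200, 65, 0, 1, 0, -245, 79, 0, 1, 0, -290, 94, 0, 1, 0, -335, 108, 0, 1, 0, -375, 121, 0, 1, 0, -400, 129, 0, 1]}}

```text
time: 12.25
tool_pos: [0.6476, -0.225, 0.1387]
tool_rot: [0.7, 0.125, 0.691, -0.126]
force: [0.4, 0.1, -0.4]
gripper_width: 0.005
```

>>> {"api": "arm_command", "payload": {"plan": [0, -15, 6, 0, 1, 0, -27, 10, 0, 1, 0, -27, 10, 0, 1, 0, -27, 10, 0, 1]}}

```text
time: 12.65
tool_pos: [0.6477, -0.2526, 0.1386]
tool_rot: [0.7, 0.125, 0.692, -0.125]
force: [-0.1, 0.8, -0.4]
gripper_width: 0.006
```

```bash
python3 rel.py
python3 - <<'E'
from h import *
a=manip.camera("side")
cv2.imwrite("pics/d1.png",cv2.resize(a[160:360,240:440],(600,600),interpolation=cv2.INTER_CUBIC)[:,:,::-1])
E
```

```text
t 12.65 p [ 0.6477 -0.2526  0.1386] F [-0.1  0.8 -0.4] w 0.006 q [-0.55  0.51  1.31  0.    1.31 -1.76]
[[0.012, 0.349, 0.937], [-0.002, 0.937, -0.349], [-1.0, 0.002, 0.012]]
btn [  50.7  157.3 -261.7]
bbig [  52.7  428.2 -141.6]
sbig [62.6 -7.9  2.4]
```

View pics/d1.png

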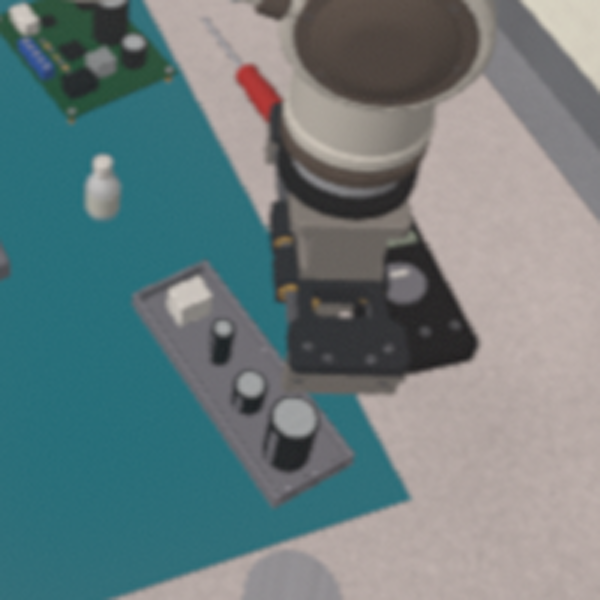

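The big spare is at (294,417) in the crop, standing undisturbed, with the gripper high above it and the fingers hidden behind its body. Lowering 61 mm, to about 24 mm above the top.

>>> {"api": "arm_command", "payload": {"plan": [8, -4, 1, 0, 1, 22, -8, 2, 0, 1, 36, -8, 2, 0, 1, 48, -8, 2, 0, 1, 56, -8, 2, 0, 1, 60, -8, 2, 0, 1, 61, -8, 2, 0, 1, 61, -8, 2, 0, 1]}}

```text
time: 13.5
tool_pos: [0.6479, -0.2607, 0.078]
tool_rot: [0.701, 0.125, 0.691, -0.125]
force: [-0.3, -0.1, 0.5]
gripper_width: -0.002
```

```bash
python3 rel.py
python3 - <<'E'
from h import *
a=manip.camera("side")
cv2.imwrite("pics/d2.png",cv2.resize(a[180:380,240:440],(600,600),interpolation=cv2.INTER_CUBIC)[:,:,::-1])
E
```

```text
t 13.5 p [ 0.6479 -0.2607  0.078 ] F [-0.3 -0.1  0.5] w -0.002 q [-0.56  0.58  1.34  0.    1.21 -1.77]
[[0.013, 0.348, 0.937], [-0.003, 0.937, -0.348], [-1.0, 0.002, 0.013]]
btn [ -10.1  165.2 -263.8]
bbig [  -8.1  436.  -143.6]
sbig [ 2.  -0.2  0.2]
```

View pics/d2.png

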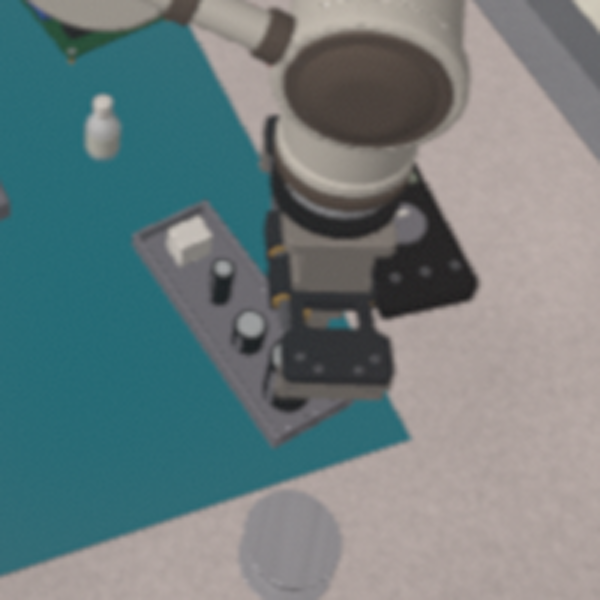

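The measured position is within 1 mm sideways of my target. The spares still stand upright, and the gripper's body now hides the big spare's top, at about (295,355). Holding.

>>> {"api": "arm_command", "payload": {"plan": [1, 0, 0, 0, 1, 1, 0, 0, 0, 1, 1, 0, 0, 0, 1, 1, 0, 0, 0, 1, 1, 0, 0, 0, 1, 1, 0, 0, 0, 1, 1, 0, 0, 0, 1, 1, 0, 0, 0, 1, 1, 0, 0, 0, 1, 1, 0, 0, 0, 1]}}

```text
time: 14.55
tool_pos: [0.6481, -0.2609, 0.0774]
tool_rot: [0.701, 0.125, 0.691, -0.125]
force: [-0.3, 1.2, 0.1]
gripper_width: 0.01
```

>>> {"api": "arm_command", "payload": {"plan": [0, 0, 0, 0, 1, 0, 0, 0, 0, 1, 0, 0, 0, 0, 1, 0, 0, 0, 0, 1, 0, 0, 0, 0, 1, 0, 0, 0, 0, 1, 0, 0, 0, 0, 1, 0, 0, 0, 0, 1, 0, 0, 0, 0, 1, 0, 0, 0, 0, 1]}}

```text
time: 15.55
tool_pos: [0.648, -0.2608, 0.0774]
tool_rot: [0.701, 0.125, 0.691, -0.125]
force: [-0.1, 0.2, -0.3]
gripper_width: 0.004
```

>>> {"api": "arm_command", "payload": {"plan": [0, 0, 0, 0, 1, 0, 0, 0, 0, 1, 0, 0, 0, 0, 1, 0, 0, 0, 0, 1, 0, 0, 0, 0, 1]}}

```text
time: 16.05
tool_pos: [0.6481, -0.2608, 0.0774]
tool_rot: [0.701, 0.125, 0.691, -0.125]
force: [-0.5, 0.2, 0.2]
gripper_width: 0.002
```

```bash
python3 rel.py; python3 -c "
from station import manip;print(manip.hand_in())"
```

```text
t 16.05 p [ 0.6481 -0.2608  0.0774] F [-0.5  0.2  0.2] w 0.002 q [-0.56  0.58  1.34  0.    1.21 -1.77]
[[0.013, 0.348, 0.937], [-0.003, 0.937, -0.348], [-1.0, 0.002, 0.014]]
btn [ -10.9  165.2 -264. ]
bbig [  -8.9  436.  -143.8]
sbig [ 1.4 -0.2 -0. ]
the job is handed in; nothing more can be done
None
```

I carried out all the steps and handed the job in at 16 s, with the arm still pointing at the big spare. No verdict was reported.

- **Record button:** I pressed it with shut fingers until it hit a hard stop at about 30 N, then let it go. A picture afterwards showed it up.
- **Big capacitor on the board:** I held the tips about 22–25 mm above its top for more than 2 s.
- **Big spare in the tray:** I held the tips about 23–25 mm above its top for 2.5 s and stayed there.

**Last checks:**
- The tool was within 1 mm sideways of the spare's triangulated centre.
- Force readings were only noise, about 1 N or less.
- The last picture showed the spares still upright.

**Less certain:**
- The gripper's body hid the fingertips over the button and the spare, so there I relied on the measured tool pose and the calibration.
- The networks' first reading of the button was about 1 cm off, and some other reports picked the wrong object. I aimed by my own pixel readings, and later network readings agreed with them to within about 2–3 pixels.

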